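# Swing the hold-down arms over the routing template

## Task

Get the routing jig ready: with a fingertip, push each of the two wooden hold-down arms round on its pivot until it lies across the MDF template and points at the centre of the template's round hole. Only push the arms, never lift them; do not shift the template, and leave the bit, the bush and the other things on the bench where they are.

Things in the scene. Friction and masses are not known exactly. Their poses are not given: they have to be found in the camera images.
- hole_centre (a point): Centre of the round through hole (80 mm across) in the template, at the height of the template's top face, 36 mm above the table.
- template: Loose MDF board 280 x 190 x 18 mm (x, y, z) with the round hole in its middle, lying on the jig's base between two low end cleats. Origin: centre of its underside, 18 mm above the table; x along its long side.
- jig: Fixed plywood base board of the jig, 370 x 330 x 18 mm, on the table, under the template. Origin: centre of its underside; x along its long side. The hold-down arms stand on it, one beside each long side of the template, on posts 28 mm across, 128 mm to the left and right (y) of the hole's centre and up to 25 mm off it in x. Which arm is on which side varies. Both start pointing roughly along the jig's +x.
- long_arm (a joint): Swing angle of the long hold-down arm, rad, about the vertical axis through its pivot, growing anticlockwise seen from above; stops at -2.2 and +2.2; at 0 the arm points along the jig's own +x. A stiff plain pivot without spring or detent: about 0.12 N m to turn, and the arm stays where it is left.
- long_arm_pivot (a point): Pivot of the longer of the two arms: point on the swing axis, level with the arm's top face, 60 mm above the table. Its x runs along the arm to the tip, z up. The arm is a dark hardwood bar with rounded ends, 92 mm from pivot axis to tip, 24 mm wide, 20 mm tall, its underside 40 mm above the table (4 mm over the template's top).
- long_arm_tip (a point): Middle of the end of the long arm on its top face, 92 mm from the pivot axis, 60 mm above the table. At the other end a black five-lobed clamping knob, 34 mm across, stands on the pivot, with a stud reaching 82 mm above the table. Arm and knob could be pulled up off the post, but must not be.
- short_arm (a joint): Swing angle of the short hold-down arm, rad, about the vertical axis through its pivot, growing anticlockwise seen from above; stops at -2.2 and +2.2; at 0 the arm points along the jig's own +x. A stiff plain pivot without spring or detent: about 0.12 N m to turn, and the arm stays where it is left.
- short_arm_pivot (a point): Pivot of the shorter of the two arms: point on the swing axis, level with the arm's top face, 60 mm above the table. Its x runs along the arm to the tip, z up. The arm is a dark hardwood bar with rounded ends, 68 mm from pivot axis to tip, 24 mm wide, 20 mm tall, its underside 40 mm above the table (4 mm over the template's top).
- short_arm_tip (a point): Middle of the end of the short arm on its top face, 68 mm from the pivot axis, 60 mm above the table. At the other end a black five-lobed clamping knob, 34 mm across, stands on the pivot, with a stud reaching 82 mm above the table. Arm and knob could be pulled up off the post, but must not be.
- router_bit: Loose router bit standing on its head on the template near its +x end, blue body, 22 mm across, 57 mm tall. Origin: centre of its underside. To be left alone.
- guide_bush: Loose brass guide bush, a ring 38 mm across, 12 mm tall, lying on the template near its -x end. Origin: centre of its underside. To be left alone.
- wrench: Loose steel wrench lying on the table left of the jig. To be left alone.
- screwdriver: Loose screwdriver lying on the table right of the jig. To be left alone.
- pencil: Loose pencil 170 mm long, 8 mm thick, lying on the table to the near left of the jig. To be left alone.
- offcut: Loose hardwood offcut 90 x 50 x 30 mm on the table to the far left of the jig. To be left alone.
- glue: Loose glue bottle, 60 mm across, 170 mm tall, standing on the table to the far right of the jig. Origin: centre of its underside. To be left alone.

How it is judged:
At the end, for the whole second after the job is handed in: The centre line of each arm, drawn on from the pivot through the tip, passes within 20 mm of the hole's centre; both arms are still and seated on their posts (not raised more than 8 mm); the template lies within 15 mm of where it was, and every bystander within 30 mm (y of hole_centre in the frame of long_arm_pivot between -0.02 and 0.02 m and x of hole_centre in the frame of long_arm_pivot above 0 m and velocity of joint long_arm between -0.05 and 0.05 rad/s and height (world z) of each of long_arm_pivot, short_arm_pivot below 0.068 m and y of hole_centre in the frame of short_arm_pivot between -0.02 and 0.02 m and x of hole_centre in the frame of short_arm_pivot above 0 m and velocity of joint short_arm between -0.05 and 0.05 rad/s and distance of template from where it was at the start of the episode below 0.015 m and linear speed of template below 0.01 m/s and distance of each of router_bit, guide_bush, wrench, screwdriver, pencil, offcut, glue from where it was at the start of the episode below 0.03 m); the robot touches nothing.
It fails at once if a hold-down arm is lifted more than 8 mm off its post (height (world z) of any of long_arm_pivot, short_arm_pivot above 0.068 m).
It fails at once if the template is shifted by more than 15 mm or lifted (distance of template from where it was at the start of the episode above 0.015 m).
It fails at once if a bystander (bit, bush, wrench, screwdriver, pencil, offcut, glue) is moved by more than 30 mm (distance of any of router_bit, guide_bush, wrench, screwdriver, pencil, offcut, glue from where it was at the start of the episode above 0.03 m).
It fails at once if the router bit or the glue bottle is tipped over (angle between any of router_bit, glue's own z axis and vertical above 0.5 rad).
It also fails if it takes over 56 s, if anything falls off the work surface, if the arm or the gripper's body presses on something with over 40 N, if the wrist force passes 120 N, or if a joint passes its speed limit or range.

## Robot

A 6-joint arm with a two-finger parallel gripper is mounted at the origin on the work surface. World frame = base frame: x ahead of the robot, y to its left, z up, the work surface at z = 0. Lengths are in m, angles in rad, forces in N, time in s.
With the tool pointing down it reaches from about 0.375 to 0.9 m from the base axis. Payload 3.1 kg.
Tool frame: the origin (TCP) lies on the front face of the gripper's body, between the roots of the fingers; the fingertips stand 73 mm ahead of it and the grasp point (between the pads) lies 54 mm ahead of it (manip.tips_ahead is the distance from the TCP to the fingertips, in m); z points along the fingers, y is the line along which they close (so a half turn about z gives the same grasp; the last joint's range is limited). The gripper opens to 85 mm and grips with 20 to 120 N. Pads are 22 mm wide; open, the fingers measure 114 mm over their backs; the gripper's body (76 mm by 85 mm) begins 54 mm behind the grasp point. The pads swing forward as they close: fully open they stand 13 mm farther back than shut.
Start: joints at [0.988, 0.527, 1.433, -0, 1.181, -0.178], TCP at [0.246, 0.574, 0.304] pointing down, gripper open.
Joint ranges: [-3.08, 3.08], [-0.75, 2.2], [0.22, 2.44], [-1.43, 4.57], [0, 2.65], [-2.85, 2.85]. Speed limits (rad/s): [2.79, 2.79, 3.14, 3.14, 3.14, 3.14].

## Interface

Orientations are given as a unit quaternion [x, y, z, w].
In Python, from station import sense, eyes, workorder, manip gives the robot as it stands.
- The arm moves only by the shell command python3 -m inch 'ROWS' [OPENING] [FORCE]. ROWS is JSON, a list of rows, each an object of numbers: "dx", "dy", "dz": the shift along the tool's x, y, z in cm; "wx", "wy", "wz": the turn, a rotation vector about the tool's x, y, z in degrees. In form: [{"dx": .., "dy": .., "dz": .., "wx": .., "wy": .., "wz": ..}, ...]. A call has 1 to 10 rows; each row shifts and turns the commanded pose from where the row before left it, along the tool's axes as they then stand; what a row does not reach is not made up. A row lasts 1/8 s, in which the tool goes at most 62.5 mm and 10.7 degrees, less where a joint would pass 70% of its speed; a pose out of reach is approached as far as the arm can. A call with a gripper value outside its range is refused whole. OPENING is the opening, from 0 (shut) to 1 (fully open), set as the call begins (- or left out, the last holds). The fingers move at their own pace and stop on an object; FORCE is the grip in N (left out, the last holds). Time passes only in rows, so rows that do not move let the fingers close. It gives the time, the measured TCP pose, the force, the opening and the grip force at its end, in the units of the state.
- sense(): the state, without advancing time (a new reading comes with each control period).
- eyes.snapshot(name): name is "side" or "top"; returns the picture (384x512x3 uint8, red, green, blue); there is no depth.
- eyes.camera_params(name): a dict with "fx", "fy", "cx", "cy" (pixels), "rvec" (rotation vector, rad) and "tvec" (3), from world to camera coordinates, as OpenCV has them. Camera axes: x right, y down, z forward; pixel columns grow to the right and rows downward; lengths in m; the calibration is good to about 2 mm. A picture is of the moment at which its call begins. camera_params takes no time and is no camera call.
- workorder.sign_off(): hands the job in; it is judged then, once.
The state is a dict: "t": time; "q": joint angles; "qd": joint speeds; "tau": joint torques, N m; "tcp_pos": TCP position; "tool_rot": TCP orientation; "force": force on the tool from outside, world axes, zero at the start; "ft_torque": the same for the moment, N m; "finger_gap": opening from 0.0 (shut) to 1.0 (fully open); "gripper_force": force on a finger pad.
Only numpy, scipy, OpenCV 4.12 (cv2) and the standard library are available. Lean on these libraries where they do the work, as an engineer would, in place of code of your own. Each camera call takes 0.05 s, during which the arm holds its last target. There are 200 camera calls.

## Working session

There is one attempt and no reset: what is moved stays moved. The work goes in short steps, Python scripts to look and compute and a shell command to move; the robot and the scene stay as the last step left them, time stands still between calls to the robot, and variables do not carry over. Pictures are saved under pics/ and viewed, at most 10 in all, crops included, and the job is handed in when it is done.

```bash
mkdir -p pics; ls; python3 - <<'E'
from station import sense, eyes, manip
import cv2,json
for n in("top","side"):
    cv2.imwrite(f"pics/{n}0.png",cv2.resize(eyes.snapshot(n)[:,:,::-1],(800,600),interpolation=cv2.INTER_CUBIC)); print(n,eyes.camera_params(n))
s=sense();print(s["t"],s["tcp_pos"],s["tool_rot"],manip.tips_ahead)
E
```

```text
pics
top {'fx': 485.32468576272726, 'fy': 485.32468576272726, 'cx': 252.80731409953864, 'cy': 189.01011466227558, 'rvec': array([ 2.13787044, -2.12512396,  0.18028205]), 'tvec': array([0.00237111, 0.51438362, 1.29487331])}
side {'fx': 375.3927765759342, 'fy': 375.3927765759342, 'cx': 255.6077828534548, 'cy': 191.62840356936712, 'rvec': array([ 2.26952429, -0.4795619 ,  0.20663782]), 'tvec': array([-0.46575197,  0.18777625,  0.91172664])}
0.1 [0.24582802 0.57406072 0.30301551] [ 2.00996217e-01  9.79591501e-01 -9.38075582e-04 -3.62399945e-04] 0.0726
```

View pics/top0.png

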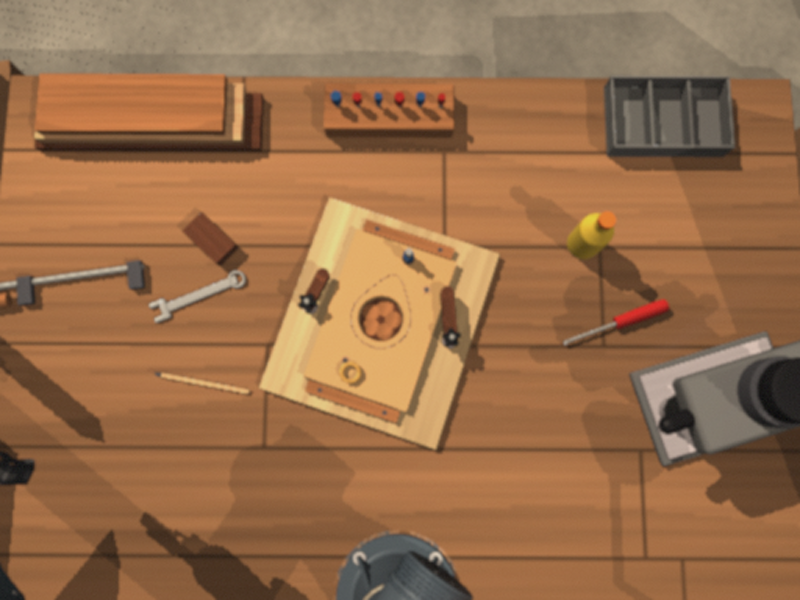

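View pics/side0.png

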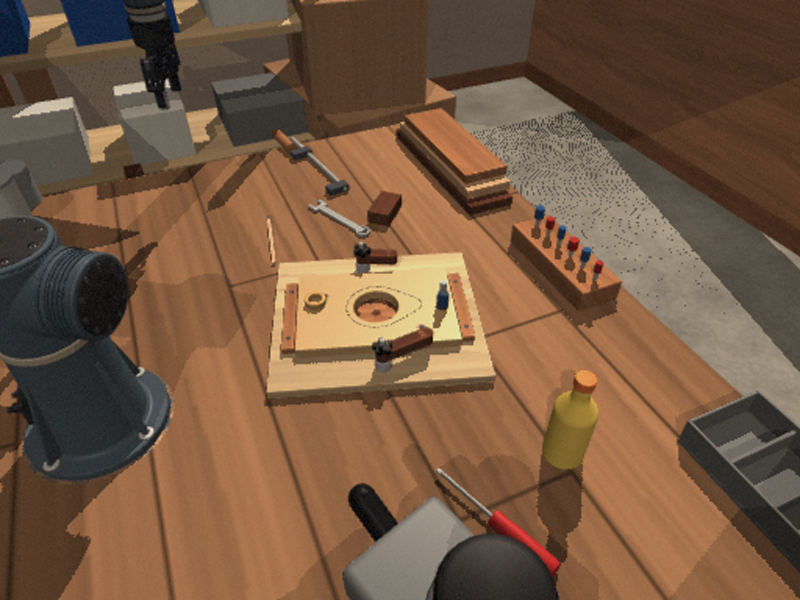

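Top view (800×600): the hole is at (381,318). The left (short) arm has its knob at (308,300) and tip at (322,272). The right (long) arm has its knob at (452,338) and tip at (447,290). The bit is at (408,257) and the bush at (350,373). I'll crop closer for precise pixels.

```bash
cat > h.py <<'E'
import numpy as np,cv2
from station import eyes,sense
def ray(px,z,n="top"):
    c=eyes.camera_params(n);K=np.array([[c["fx"],0,c["cx"]],[0,c["fy"],c["cy"]],[0,0,1]])
    R=cv2.Rodrigues(c["rvec"])[0];o=-R.T@c["tvec"];d=R.T@np.linalg.inv(K)@[*px,1]
    return o+d*(z-o[2])/d[2]
def crop(name,x0=160,y0=120,w=170,h=170/800*600,n="top"):
    im=eyes.snapshot(n)[:,:,::-1]
    cv2.imwrite(name,cv2.resize(im[y0:y0+120,x0:x0+160],(800,600),interpolation=cv2.INTER_CUBIC))
def c2p(u,v,x0=160,y0=120): return ((u+.5)/5-.5+x0,(v+.5)/5-.5+y0)
E
python3 - <<'E'
from h import *
crop("pics/c1.png",170,140)
E
```

```text
(no output)
```

View pics/c1.png

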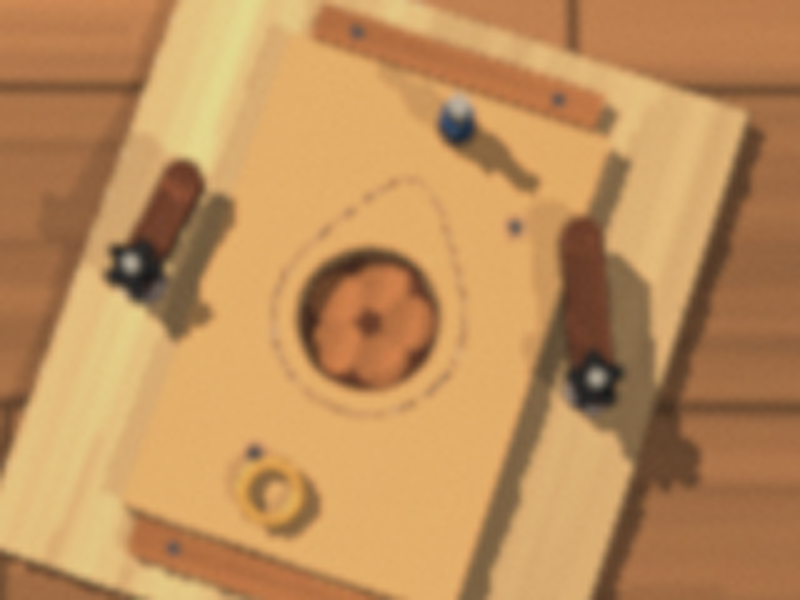

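The crop (5×, origin 170,140) shows the hole rim centred at (370,319). The short arm's stud is at (132,262) and its tip end at (187,163). The long arm's stud is at (597,378) and its tip end at (578,219). The bit is at (457,120).

```bash
python3 - <<'E'
from h import *
P={k:ray(c2p(u,v,170,140),z) for k,u,v,z in [("hole",370,319,.036),("sp",132,262,.082),("st",187,163,.06),("lp",597,378,.082),("lt",578,219,.06),("bit",457,132,.06),("bush",271,493,.045),("c1",748,112,.018),("c2",0,548,.018)]}
for k,p in P.items(): print(k,p.round(4),np.linalg.norm(p[:2]).round(3))
d=(P["sp"]-P["lp"])[:2];u=(P["hole"]-P["lp"])[:2]
print(np.linalg.norm(d))
for a in "sl":
  p,t,h=P[a+"p"][:2],P[a+"t"][:2],P["hole"][:2]
  f=lambda v:np.degrees(np.arctan2(v[1],v[0])).round(1)
  print(a,"len",np.linalg.norm(t-p).round(4),"dir",f(t-p),"goal",f(h-p),"dist",np.linalg.norm(h-p).round(4))
s=sense();from scipy.spatial.transform import Rotation as R
print(R.from_quat(s["tool_rot"]).as_matrix().round(3))
E
```

```text
hole [0.4753 0.0306 0.036 ] 0.476
sp [0.4988 0.1574 0.082 ] 0.523
st [0.5576 0.1313 0.06  ] 0.573
lp [ 0.4378 -0.0911  0.082 ] 0.447
lt [ 0.5277 -0.0829  0.06  ] 0.534
bit [ 0.5759 -0.0167  0.06  ] 0.576
bush [0.3785 0.0832 0.045 ] 0.388
c1 [ 0.5978 -0.1825  0.018 ] 0.625
c2 [0.3492 0.2337 0.018 ] 0.42
0.2558651888061399
s len 0.0644 dir -23.9 goal -100.5 dist 0.1289
l len 0.0902 dir 5.2 goal 72.9 dist 0.1274
[[-0.919  0.394 -0.001]
 [ 0.394  0.919 -0.001]
 [ 0.    -0.002 -1.   ]]
```

```bash
python3 -m inch '[{"dx":-4.5,"dy":-2.4},{"dx":-4.5,"dy":-2.4},{"dx":-4.5,"dy":-2.4},{"dx":-4.5,"dy":-2.4},{"dx":-4.5,"dy":-2.4},{"dx":-4.5,"dy":-2.4},{"dx":-4.5,"dy":-2.4},{"dx":-4.5,"dy":-2.4},{"dx":-4.5,"dy":-2.4},{"dx":-4.5,"dy":-2.4}]' 0 30
cat > rel.py <<'E'
import sys
from h import *
from scipy.spatial.transform import Rotation as R
# args: target x y z, tool-x heading deg
x,y,z,h=map(float,sys.argv[1:]);s=sense();M=R.from_quat(s["tool_rot"]).as_matrix()
hd=np.degrees(np.arctan2(M[1,0],M[0,0]))
print("t",s["t"],"tcp",s["tcp_pos"].round(4),"heading",hd.round(1),"F",np.round(s["force"],1),"gap",s["finger_gap"])
print("shift cm",((M.T@(np.array([x,y,z])-s["tcp_pos"]))*100).round(2),"wz",round(-((h-hd+180)%360-180),1),"q6",s["q"][5])
E
python3 rel.py .561 .173 .119 156.1
```

```text
t 0.15 tcp [0.2459 0.5741 0.3032] heading 156.8 F [ 0.5  0.2 -0.3] gap 1.002077210197657
shift cm [-44.77 -24.43  18.44] wz 0.7 q6 -0.1785019436464083invalid input at $[0]: expected keys dx, dy, dz, wx, wy, wz
```

```bash
python3 -m inch '[{"dx":-4.5,"dy":-2.4,"dz":0,"wx":0,"wy":0,"wz":0},{"dx":-4.5,"dy":-2.4,"dz":0,"wx":0,"wy":0,"wz":0},{"dx":-4.5,"dy":-2.4,"dz":0,"wx":0,"wy":0,"wz":0},{"dx":-4.5,"dy":-2.4,"dz":0,"wx":0,"wy":0,"wz":0},{"dx":-4.5,"dy":-2.4,"dz":0,"wx":0,"wy":0,"wz":0},{"dx":-4.5,"dy":-2.4,"dz":0,"wx":0,"wy":0,"wz":0},{"dx":-4.5,"dy":-2.4,"dz":0,"wx":0,"wy":0,"wz":0},{"dx":-4.5,"dy":-2.4,"dz":0,"wx":0,"wy":0,"wz":0},{"dx":-4.5,"dy":-2.4,"dz":0,"wx":0,"wy":0,"wz":0},{"dx":-4.5,"dy":-2.4,"dz":0,"wx":0,"wy":0,"wz":0}]' 0 30
python3 rel.py .561 .173 .119 156.1
```

```text
t: 1.4
tcp_pos: [0.566, 0.1752, 0.3036]
tool_rot: [0.201, 0.98, -0.0, -0.0]
force: [0.2, 0.7, 0.2]
finger_gap: -0.0
gripper_force: 0.0
t 1.4 tcp [0.566  0.1752 0.3036] heading 156.8 F [0.2 0.7 0.2] gap -0.00025249583575399047
shift cm [ 0.36 -0.4  18.46] wz 0.7 q6 -1.054170405675845
```

```bash
python3 -m inch '[{"dx":0.4,"dy":0,"dz":3,"wx":0,"wy":0,"wz":0},{"dx":0,"dy":0,"dz":4,"wx":0,"wy":0,"wz":0},{"dx":0,"dy":0,"dz":4,"wx":0,"wy":0,"wz":0},{"dx":0,"dy":0,"dz":3,"wx":0,"wy":0,"wz":0},{"dx":0,"dy":0,"dz":2,"wx":0,"wy":0,"wz":0},{"dx":0,"dy":0,"dz":1.4,"wx":0,"wy":0,"wz":0},{"dx":0,"dy":0,"dz":1,"wx":0,"wy":0,"wz":0},{"dx":0,"dy":0,"dz":0,"wx":0,"wy":0,"wz":0}]'
python3 rel.py .561 .173 .119 156.1
python3 - <<'E'
from h import *
crop("pics/c2.png",170,140)
c=np.array([.05,-.027]);t=np.radians(8);Rm=np.array([[np.cos(t),-np.sin(t)],[np.sin(t),np.cos(t)]]);print("step cm per 8deg",(c-Rm@c)*100)
E
```

```text
t: 2.4
tcp_pos: [0.5614, 0.1782, 0.1195]
tool_rot: [0.201, 0.98, -0.0, -0.0]
force: [0.2, 0.5, 0.7]
finger_gap: -0.004
gripper_force: 0.0
t 2.4 tcp [0.5614 0.1782 0.1195] heading 156.8 F [0.2 0.5 0.7] gap -0.0037319392893771152
shift cm [-0.17 -0.49  0.05] wz 0.7 q6 -1.0481973933581699
step cm per 8deg [-0.32710772 -0.72214172]
```

View pics/c2.png

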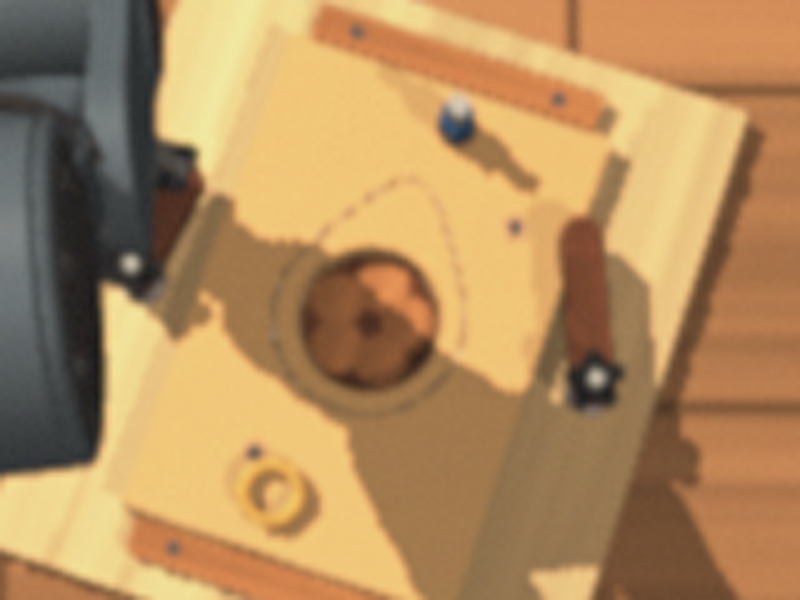

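The finger stands on the outer side of the short arm and nothing has been disturbed. Next I close in on it and swing it.

```bash
python3 -m inch '[{"dx":0,"dy":-0.6,"dz":0,"wx":0,"wy":0,"wz":0},{"dx":0,"dy":-0.6,"dz":0,"wx":0,"wy":0,"wz":0},{"dx":0,"dy":-0.4,"dz":0,"wx":0,"wy":0,"wz":0},{"dx":-0.33,"dy":-0.72,"dz":0,"wx":0,"wy":0,"wz":8},{"dx":-0.33,"dy":-0.72,"dz":0,"wx":0,"wy":0,"wz":8},{"dx":-0.33,"dy":-0.72,"dz":0,"wx":0,"wy":0,"wz":8},{"dx":0,"dy":0,"dz":0,"wx":0,"wy":0,"wz":0}]'
cat > arm.py <<'E'
import sys
from h import *
from scipy.spatial.transform import Rotation as R
a=sys.argv[1];p=np.array({"s":[.4988,.1574],"l":[.4378,-.0911]}[a]);s=sense();M=R.from_quat(s["tool_rot"]).as_matrix()
v=s["tcp_pos"][:2]-p;hd=np.degrees(np.arctan2(M[1,0],M[0,0]))
arm=(hd+180)if a=="s" else hd+180
arm=(arm+180)%360-180;d=np.radians(arm);print("t",s["t"],"z",s["tcp_pos"][2].round(4),"tool-arm dir",arm.round(1),"along",(v@[np.cos(d),np.sin(d)]).round(4),"perp",(v@[-np.sin(d),np.cos(d)]).round(4),"F",np.round(s["force"],1),"q6",s["q"][5].round(2))
E
python3 arm.py s
```

```text
t: 3.32
tcp_pos: [0.5526, 0.1397, 0.1202]
tool_rot: [0.4, 0.917, 0.0, 0.0]
force: [0.8, -0.2, 0.5]
finger_gap: 0.001
gripper_force: 0.1
t 3.325 z 0.1202 tool-arm dir -47.2 along 0.0496 perp 0.0274 F [ 0.8 -0.2  0.5] q6 -0.7
```

```bash
python3 -m inch '[{"dx":0,"dy":-0.4,"dz":0.1,"wx":0,"wy":0,"wz":0},{"dx":-0.3,"dy":-0.72,"dz":0,"wx":0,"wy":0,"wz":8},{"dx":-0.3,"dy":-0.72,"dz":0,"wx":0,"wy":0,"wz":8}]'
python3 arm.py s; python3 - <<'E'
from h import *
crop("pics/c3.png",170,140)
E
```

```text
t: 3.7
tcp_pos: [0.5433, 0.1239, 0.1194]
tool_rot: [0.525, 0.851, 0.001, 0.001]
force: [1.6, 2.5, 1.8]
finger_gap: 0.003
gripper_force: 1.4
t 3.7 z 0.1194 tool-arm dir -63.4 along 0.0499 perp 0.0248 F [1.6 2.5 1.8] q6 -0.44
```

View pics/c3.png

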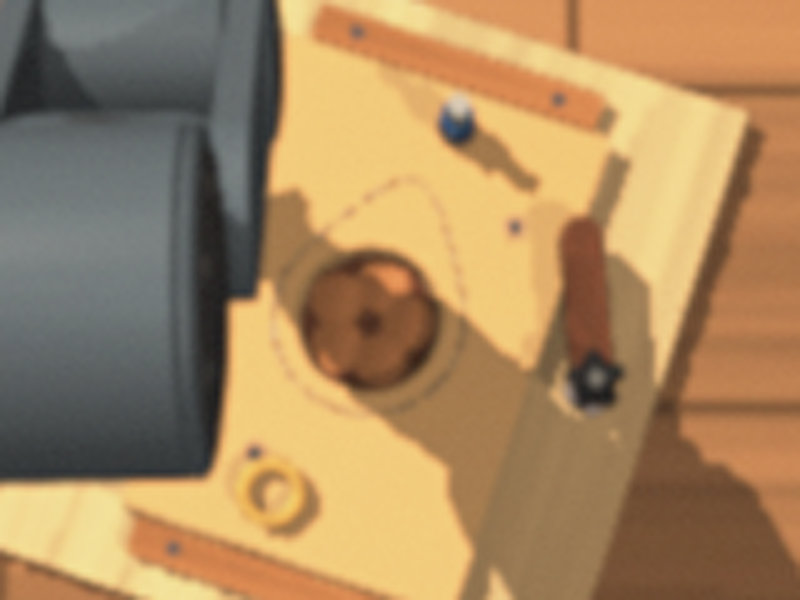

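The wrist blocks the view of the short arm, but the force shows contact (about 3 N at a perpendicular offset of 25 mm). I'll finish the swing and back off.

```bash
python3 -m inch '[{"dx":-0.3,"dy":-0.72,"dz":0,"wx":0,"wy":0,"wz":8},{"dx":-0.3,"dy":-0.72,"dz":0,"wx":0,"wy":0,"wz":8},{"dx":-0.3,"dy":-0.72,"dz":0,"wx":0,"wy":0,"wz":8},{"dx":-0.3,"dy":-0.72,"dz":0,"wx":0,"wy":0,"wz":8},{"dx":-0.18,"dy":-0.45,"dz":0,"wx":0,"wy":0,"wz":5},{"dx":0,"dy":0,"dz":0,"wx":0,"wy":0,"wz":0}]'
python3 arm.py s
```

```text
t: 4.5
tcp_pos: [0.5135, 0.1035, 0.1191]
tool_rot: [0.766, 0.643, 0.0, 0.001]
force: [1.7, -0.6, 0.6]
finger_gap: -0.001
gripper_force: 0.7
t 4.5 z 0.1191 tool-arm dir -100.0 along 0.0506 perp 0.0238 F [ 1.7 -0.6  0.6] q6 0.16
```

```bash
python3 -m inch '[{"dx":0,"dy":0.8,"dz":0,"wx":0,"wy":0,"wz":0},{"dx":0,"dy":0.8,"dz":0,"wx":0,"wy":0,"wz":0},{"dx":0,"dy":0,"dz":-2,"wx":0,"wy":0,"wz":0},{"dx":0,"dy":0,"dz":-4,"wx":0,"wy":0,"wz":0},{"dx":0,"dy":0,"dz":-4,"wx":0,"wy":0,"wz":0},{"dx":0,"dy":0,"dz":-2,"wx":0,"wy":0,"wz":0}]'
python3 rel.py .5116 -.1296 .119 5.2
```

```text
t: 5.25
tcp_pos: [0.5298, 0.1007, 0.241]
tool_rot: [0.767, 0.642, 0.001, 0.001]
force: [0.5, -0.0, -0.5]
finger_gap: -0.001
gripper_force: 0.0
t 5.25 tcp [0.5298 0.1007 0.241 ] heading 79.9 F [ 0.5 -0.  -0.5] gap -0.0007574930653903452
shift cm [-22.99   2.23  12.2 ] wz 74.7 q6 0.15733543652188808
```

Tips are at 168 mm, so clear of everything. I translate first, then turn.

```bash
python3 -m inch '[{"dx":-4,"dy":0.4,"dz":0,"wx":0,"wy":0,"wz":0},{"dx":-5,"dy":0.5,"dz":0,"wx":0,"wy":0,"wz":0},{"dx":-5,"dy":0.5,"dz":0,"wx":0,"wy":0,"wz":0},{"dx":-5,"dy":0.5,"dz":0,"wx":0,"wy":0,"wz":0},{"dx":-4,"dy":0.4,"dz":0,"wx":0,"wy":0,"wz":0},{"dx":0,"dy":0,"dz":0,"wx":0,"wy":0,"wz":10},{"dx":0,"dy":0,"dz":0,"wx":0,"wy":0,"wz":10},{"dx":0,"dy":0,"dz":0,"wx":0,"wy":0,"wz":10},{"dx":0,"dy":0,"dz":0,"wx":0,"wy":0,"wz":10},{"dx":0,"dy":0,"dz":0,"wx":0,"wy":0,"wz":10}]' >/dev/null
python3 -m inch '[{"dx":0,"dy":0,"dz":0,"wx":0,"wy":0,"wz":10},{"dx":0,"dy":0,"dz":0,"wx":0,"wy":0,"wz":10},{"dx":0,"dy":0,"dz":0,"wx":0,"wy":0,"wz":5},{"dx":0,"dy":0,"dz":0,"wx":0,"wy":0,"wz":0}]'
python3 rel.py .5116 -.1296 .119 5.2
python3 - <<'E'
from h import *
crop("pics/c4.png",170,140)
E
```

```text
t: 7.0
tcp_pos: [0.5108, -0.1298, 0.2387]
tool_rot: [0.999, 0.043, -0.0, -0.0]
force: [0.3, 0.2, 0.4]
finger_gap: -0.005
gripper_force: 0.0
t 7.0 tcp [ 0.5108 -0.1298  0.2387] heading 4.9 F [0.3 0.2 0.4] gap -0.004667262990107119
shift cm [ 9.000e-02 -1.000e-02  1.197e+01] wz -0.3 q6 1.0241441797013389
```

View pics/c4.png

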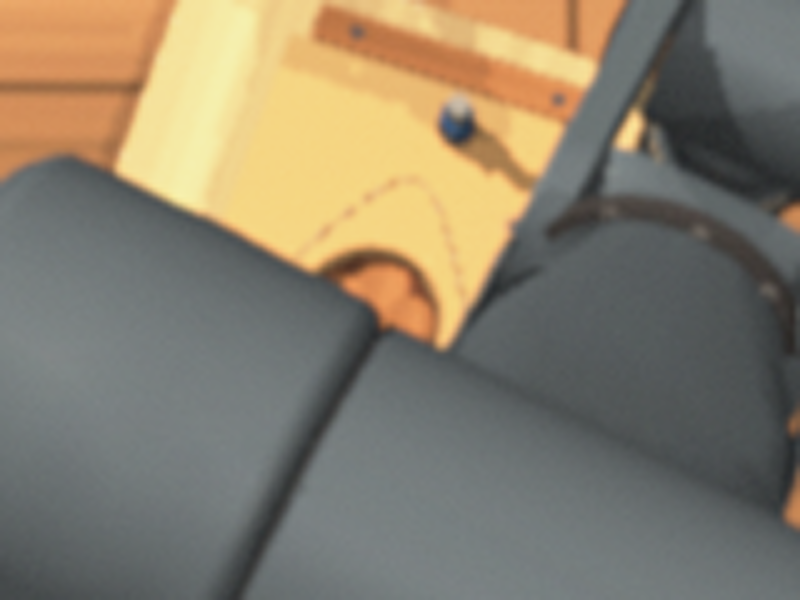

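The arm hides most of the view, but the bit and template are where they were. I descend and then approach.

```bash
python3 -m inch '[{"dx":0,"dy":0,"dz":3,"wx":0,"wy":0,"wz":0},{"dx":0,"dy":0,"dz":3,"wx":0,"wy":0,"wz":0},{"dx":0,"dy":0,"dz":3,"wx":0,"wy":0,"wz":0},{"dx":0,"dy":0,"dz":1.9,"wx":0,"wy":0,"wz":0},{"dx":0,"dy":0,"dz":1,"wx":0,"wy":0,"wz":0},{"dx":0,"dy":-0.6,"dz":0,"wx":0,"wy":0,"wz":0},{"dx":0,"dy":-0.7,"dz":0,"wx":0,"wy":0,"wz":0},{"dx":0,"dy":-0.6,"dz":0,"wx":0,"wy":0,"wz":0}]'
sed -i 's/else hd+180/else hd/' arm.py; python3 arm.py l
```

```text
t: 8.05
tcp_pos: [0.5094, -0.1102, 0.1207]
tool_rot: [0.999, 0.042, 0.001, 0.0]
force: [-0.2, -1.1, -0.3]
finger_gap: -0.002
gripper_force: 1.1
t 8.05 z 0.1207 tool-arm dir 4.8 along 0.0697 perp -0.0251 F [-0.2 -1.1 -0.3] q6 1.06
```

Contact is just starting. I swing 68° anticlockwise and watch the force halfway.

```bash
python3 -m inch '[{"dx":0.27,"dy":-1,"dz":0.1,"wx":0,"wy":0,"wz":-8},{"dx":0.27,"dy":-1,"dz":0,"wx":0,"wy":0,"wz":-8},{"dx":0.27,"dy":-1,"dz":0,"wx":0,"wy":0,"wz":-8},{"dx":0.27,"dy":-1,"dz":0,"wx":0,"wy":0,"wz":-8}]'; python3 arm.py l
```

```text
t: 8.55
tcp_pos: [0.5095, -0.07, 0.12]
tool_rot: [0.948, 0.318, 0.002, 0.002]
force: [1.1, -1.6, 1.2]
finger_gap: -0.001
gripper_force: 1.0
t 8.55 z 0.12 tool-arm dir 37.1 along 0.0699 perp -0.0264 F [ 1.1 -1.6  1.2] q6 0.57
```

```bash
python3 -m inch '[{"dx":0.27,"dy":-1.05,"dz":0,"wx":0,"wy":0,"wz":-8},{"dx":0.27,"dy":-1.05,"dz":0,"wx":0,"wy":0,"wz":-8},{"dx":0.27,"dy":-1.05,"dz":0,"wx":0,"wy":0,"wz":-8},{"dx":0.27,"dy":-1.05,"dz":0,"wx":0,"wy":0,"wz":-8},{"dx":0.13,"dy":-0.5,"dz":0,"wx":0,"wy":0,"wz":-4},{"dx":0,"dy":0,"dz":0,"wx":0,"wy":0,"wz":0}]'; python3 arm.py l
```

```text
t: 9.3
tcp_pos: [0.4804, -0.0311, 0.1198]
tool_rot: [0.805, 0.593, 0.001, 0.001]
force: [0.7, 1.1, 1.2]
finger_gap: 0.005
gripper_force: 0.6
t 9.3 z 0.1198 tool-arm dir 72.8 along 0.0699 perp -0.023 F [0.7 1.1 1.2] q6 0.0
```

```bash
python3 -m inch '[{"dx":0,"dy":0.8,"dz":0,"wx":0,"wy":0,"wz":0},{"dx":0,"dy":0.8,"dz":0,"wx":0,"wy":0,"wz":0},{"dx":0,"dy":0,"dz":-3,"wx":0,"wy":0,"wz":0},{"dx":0,"dy":0,"dz":-5,"wx":0,"wy":0,"wz":0},{"dx":0,"dy":0,"dz":-5,"wx":0,"wy":0,"wz":0},{"dx":0,"dy":0,"dz":-4,"wx":0,"wy":0,"wz":0},{"dx":5,"dy":0,"dz":0,"wx":0,"wy":0,"wz":0},{"dx":5.5,"dy":0,"dz":0,"wx":0,"wy":0,"wz":0},{"dx":5.5,"dy":0,"dz":0,"wx":0,"wy":0,"wz":0},{"dx":5.5,"dy":0,"dz":0,"wx":0,"wy":0,"wz":0}]' >/dev/null
python3 -m inch '[{"dx":5.5,"dy":2,"dz":0,"wx":0,"wy":0,"wz":0},{"dx":5.5,"dy":-2,"dz":0,"wx":0,"wy":0,"wz":0},{"dx":5.5,"dy":-2,"dz":0,"wx":0,"wy":0,"wz":0},{"dx":5.5,"dy":-3,"dz":0,"wx":0,"wy":0,"wz":0},{"dx":5,"dy":-3,"dz":0,"wx":0,"wy":0,"wz":0},{"dx":0,"dy":0,"dz":0,"wx":0,"wy":0,"wz":0}]'
python3 - <<'E'
from h import *
crop("pics/c5.png",170,140)
E
```

```text
t: 11.3
tcp_pos: [0.5597, 0.455, 0.2881]
tool_rot: [0.803, 0.596, -0.0, -0.001]
force: [0.0, -0.5, -0.3]
finger_gap: -0.0
gripper_force: 0.0
```

View pics/c5.png

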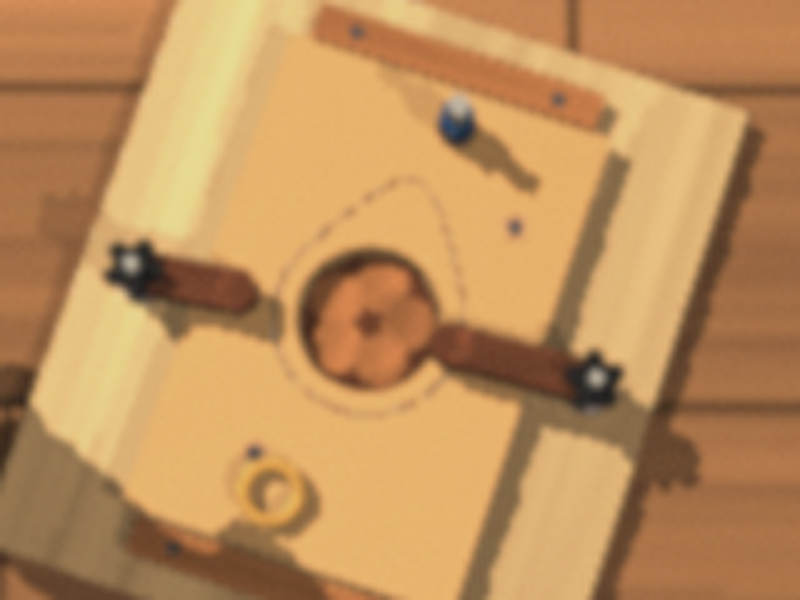

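Both arms now point at the hole (370,319): the short arm's tip is at (257,292) and the long arm's at (432,341). The bit (457,120), bush and template haven't moved. I'll check the line offsets and sign off if they are small.

```bash
python3 - <<'E'
from h import *
from station import workorder
w=lambda u,v,z:ray(c2p(u,v,170,140),z)[:2]
h=w(370,319,.036);ok=True
for P,T in(((132,262),(257,292)),((597,378),(432,341))):
    p,t=w(*P,.082),w(*T,.06);d=(t-p)/np.linalg.norm(t-p);e=d[0]*(h-p)[1]-d[1]*(h-p)[0]
    print("len",np.linalg.norm(t-p).round(4),"offset",e.round(4));ok&=abs(e)<.012
if ok: print(workorder.sign_off())
E
```

```text
len 0.0669 offset 0.0005
len 0.0904 offset -0.0064
the job is handed in; nothing more can be done
None
```

Both arms are swung across the template and the job is handed in: in the final image the short arm's line passes about 0.5 mm from the hole's centre and the long arm's about 6 mm (limit 20 mm), and the template, bit and bush look unmoved; the sign-off returned no verdict.

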